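# Index the sample turntable and eject the ring into the tray

### The job

On the bench indexer, turn the turntable by its pegs until the pocket holding the open steel ring (the part with the big through-hole) clicks into its detent in front of the outlet; only then push the ejector's thumb tab fully home so that the ring is pushed out on to the apron, and let the ejector spring back. Pick the ring up and lay it flat on the floor of the white tray beside the end cap already there, without dropping it. Leave the turntable clicked in, the other two parts in their pockets, and the tray, end cap, bottle, steel cell and beaker where they stand.

Things in the scene. Friction and masses are not known exactly. Their poses are not given: they have to be found in the camera images.
- indexer: Bench indexer, fixed; grey round base, diameter 224 mm, 20 mm high. Origin: on the turntable's vertical axis, at bench level; its +x points to the outlet, z up. All x below, unless called otherwise, are along this +x from the axis. A fixed guard ring (radius 100-104 mm, top 46 mm high) surrounds the turntable, open only at the outlet.
- apron (a point): Point on the flat aluminium apron outside the outlet, on its top face, at x = 125 mm, 31 mm above the bench. The apron runs from x = 99 to 171 mm, is 64 mm wide (y from -32 to 32), has no side walls and ends in a 5 mm lip. An ejected ring rests at about x = 120 to 130 mm.
- guide (a point): Middle of the top of the fixed guide bar over the turntable's centre, at x = 9 mm, 92 mm above the bench: bar from x = -40 to 58 mm, 16 mm wide, on a column at x = -33 to -11 mm. The ejector rides on it. A detent housing, 34 mm wide, 46 mm high, stands on the base at x = -107 to -135 mm.
- turntable (a joint): Angle turned by the turntable since the start, rad, counter-clockwise seen from above; stops at -2.7 and 2.7. It clicks (a sprung roller drops into a rim notch) whenever one of its five pockets points exactly along the outlet; a notch draws it in from 0.06 rad either side. Into or out of a notch takes about 8 N at a peg, elsewhere 2 N; it stays where left. It starts between clicks.
- pocket0 (a point): Centre of the floor of pocket 0, 70.5 mm from the axis, 32 mm above the bench. The aluminium turntable, 190 mm across, has five radial pockets 72 degrees apart, 44 mm wide, open at both ends, walls 60 mm above the bench; lips over the side edges leave a 32 mm slot, so parts are seen but cannot be lifted out. At the start pocket 0 stands 0.30 to 0.95 rad counter-clockwise of the outlet.
- pocket1 (a point): Centre of the floor of pocket 1, 72 degrees counter-clockwise of pocket 0, 70.5 mm from the axis; at the click its y in the indexer frame is 0 and its x 70.5 mm.
- pocket2 (a point): Centre of the floor of pocket 2, 144 degrees counter-clockwise of pocket 0, 70.5 mm from the axis; at the click its y in the indexer frame is 0 and its x 70.5 mm. Always empty.
- pocket3 (a point): Centre of the floor of pocket 3, 216 degrees counter-clockwise of pocket 0, 70.5 mm from the axis; at the click its y in the indexer frame is 0 and its x 70.5 mm. Always empty.
- pocket4 (a point): Centre of the floor of pocket 4, 288 degrees counter-clockwise of pocket 0, 70.5 mm from the axis; at the click its y in the indexer frame is 0 and its x 70.5 mm.
- peg0 (a point): Centre of the top of turning peg 0, an upright steel peg on the turntable, diameter 14 mm, 78 mm from the axis, 36 degrees counter-clockwise of pocket 0. Top 96 mm above the bench; it stands on a round boss, diameter 33 mm, top 60 mm above the bench, so 36 mm of peg is free.
- peg1 (a point): Centre of the top of turning peg 1, an upright steel peg on the turntable, diameter 14 mm, 78 mm from the axis, 108 degrees counter-clockwise of pocket 0. Top 96 mm above the bench; it stands on a round boss, diameter 33 mm, top 60 mm above the bench, so 36 mm of peg is free.
- peg2 (a point): Centre of the top of turning peg 2, an upright steel peg on the turntable, diameter 14 mm, 78 mm from the axis, 180 degrees counter-clockwise of pocket 0. Top 96 mm above the bench; it stands on a round boss, diameter 33 mm, top 60 mm above the bench, so 36 mm of peg is free.
- peg3 (a point): Centre of the top of turning peg 3, an upright steel peg on the turntable, diameter 14 mm, 78 mm from the axis, 252 degrees counter-clockwise of pocket 0. Top 96 mm above the bench; it stands on a round boss, diameter 33 mm, top 60 mm above the bench, so 36 mm of peg is free.
- peg4 (a point): Centre of the top of turning peg 4, an upright steel peg on the turntable, diameter 14 mm, 78 mm from the axis, 324 degrees counter-clockwise of pocket 0. Top 96 mm above the bench; it stands on a round boss, diameter 33 mm, top 60 mm above the bench, so 36 mm of peg is free.
- ejector (a joint): Travel of the ejector slide towards the outlet, m: 0 at rest, 0.060 fully home (stop). Spring force 2 N at rest, 8 N when home; it springs back when let go. Its finger, 28 mm wide, at pocket height, has its face at x = 40 mm at rest and 100 mm when home, and pushes the part in the pocket at the outlet on to the apron.
- tab (a point): Middle of the top edge of the back face (the one to push) of the ejector's thumb tab, an upright dark steel plate 34 mm wide, 8 mm thick, from 100 to 132 mm above the bench, standing on the flat slide. At rest at x = -28 mm; push it along +x, to the outlet. Behind it (x below -34 mm) it is free down to 100 mm above the bench.
- sample_ring: The open dark steel sample ring: outer diameter 40 mm, through-hole 24 mm, 20 mm high, about 0.1 kg. Origin at the centre of its underside, z along its axis. It starts in pocket 0, 1 or 4, centred 70.5 mm from the axis.
- blank: Solid flat dark steel disc, diameter 40 mm, 20 mm high, in another of pockets 0, 1, 4; stays there. Origin at the centre of its underside.
- boss_cap: Solid dark steel disc, diameter 40 mm, 16 mm high, with an 18 mm boss up to 30 mm, in the third of pockets 0, 1, 4; stays there. Origin at the centre of its underside.
- tray: Loose white plastic sample tray, 200 mm (its x) by 140 mm (its y), 22 mm high, walls and floor 4 mm thick. Origin at the centre of its underside, z up.
- end_cap: Loose steel end cap lying in the tray: diameter 40 mm, 10 mm high, with a 24 mm spigot up to 20 mm. Origin at the centre of its underside.
- bottle: Bystander: white closed bottle, diameter 60 mm, 170 mm high. Origin at the centre of its underside.
- cell: Bystander: heavy plain steel cylinder, diameter 70 mm, 125 mm high with its plug. Origin at the centre of its underside.
- beaker: Bystander: open white plastic beaker, diameter 64 mm at the rim, 85 mm high. Origin at the centre of its underside.

How it is judged (in metres and radians):
On the way, in this order (a step that is already met when the one before it is completed fails the run):
1. the ring's pocket stands clicked in at the outlet, the ring still in it (((y of pocket0 in the frame of indexer between -0.0024675 and 0.0024675 m and x of pocket0 in the frame of indexer above 0 m) or (y of pocket1 in the frame of indexer between -0.0024675 and 0.0024675 m and x of pocket1 in the frame of indexer above 0 m) or (y of pocket4 in the frame of indexer between -0.0024675 and 0.0024675 m and x of pocket4 in the frame of indexer above 0 m)) and y of sample_ring in the frame of indexer between -0.01 and 0.01 m and x of sample_ring in the frame of indexer between 0.05 and 0.09 m and value of joint ejector below 0.005 m), for 0.2 s.
2. the ejector is pushed fully home and the ring is out on the apron (value of joint ejector above 0.054 m and ((y of pocket0 in the frame of indexer between -0.0024675 and 0.0024675 m and x of pocket0 in the frame of indexer above 0 m) or (y of pocket1 in the frame of indexer between -0.0024675 and 0.0024675 m and x of pocket1 in the frame of indexer above 0 m) or (y of pocket4 in the frame of indexer between -0.0024675 and 0.0024675 m and x of pocket4 in the frame of indexer above 0 m)) and x of sample_ring in the frame of indexer above 0.108 m), for 0.1 s.
At the end, for the whole second after the job is handed in: Ring flat (0.1 rad), at rest on the tray's floor; turntable within 0.035 rad of a click; ejector within 5 mm of rest; blank and boss cap in their pockets; tray level; bottle, cell and beaker upright and, like the tray and flat end cap, within 25 mm of their start (x of sample_ring in the frame of tray between -0.085 and 0.085 m and y of sample_ring in the frame of tray between -0.055 and 0.055 m and z of sample_ring in the frame of tray between 0 and 0.008 m and angle between each of sample_ring, end_cap, bottle, cell, beaker's own z axis and vertical below 0.1 rad and linear speed of sample_ring below 0.02 m/s and ((y of pocket0 in the frame of indexer between -0.0024675 and 0.0024675 m and x of pocket0 in the frame of indexer above 0 m) or (y of pocket1 in the frame of indexer between -0.0024675 and 0.0024675 m and x of pocket1 in the frame of indexer above 0 m) or (y of pocket4 in the frame of indexer between -0.0024675 and 0.0024675 m and x of pocket4 in the frame of indexer above 0 m)) and value of joint ejector below 0.005 m and horizontal distance between each of blank, boss_cap and indexer below 0.086 m and angle between tray's own z axis and vertical below 0.06 rad and height (world z) of tray below 0.004 m and distance of each of bottle, cell, beaker, end_cap, tray from where it was at the start of the episode below 0.025 m); the robot touches nothing.
It fails at once if the ejector is pushed more than 15 mm while the turntable is not clicked in (value of joint ejector above 0.015 m and not ((y of pocket0 in the frame of indexer between -0.00423 and 0.00423 m and x of pocket0 in the frame of indexer above 0 m) or (y of pocket1 in the frame of indexer between -0.00423 and 0.00423 m and x of pocket1 in the frame of indexer above 0 m) or (y of pocket4 in the frame of indexer between -0.00423 and 0.00423 m and x of pocket4 in the frame of indexer above 0 m))).
It fails at once if the blank or the boss cap leaves its pocket (horizontal distance between any of blank, boss_cap and indexer above 0.09 m).
It fails at once if a bystander is shifted by more than 30 mm or tipped (distance of any of bottle, cell, beaker from where it was at the start of the episode above 0.03 m or angle between any of bottle, cell, beaker's own z axis and vertical above 0.35 rad).
It fails at once if the ring is dropped (falls free faster than 0.7 m/s) (linear speed of sample_ring above 0.7 m/s and contact force between sample_ring and the fingers below 0.05 N).
It also fails if it takes over 67 s, if anything falls off the work surface, if the arm or the gripper's body presses on something with over 40 N, if the wrist force passes 120 N, or if a joint passes its speed limit or range.

### The arm

A 6-joint arm with a two-finger parallel gripper is mounted at the origin on the work surface. World frame = base frame: x ahead of the robot, y to its left, z up, the work surface at z = 0. Lengths are in m, angles in degrees, forces in N, time in s.
With the tool pointing down it reaches from about 0.225 to 0.875 m from the base axis. Payload 3.4 kg.
Tool frame: the origin (TCP) lies midway between the tips of the shut fingers; the grasp point (between the pads) lies 19 mm behind it (manip.grip_depth is the distance from the TCP to the grasp point, in m); z points along the fingers, y is the line along which they close (so a half turn about z gives the same grasp; the last joint's range is limited). The gripper opens to 85 mm and grips with 20 to 120 N. Pads are 22 mm wide; open, the fingers measure 114 mm over their backs; the gripper's body (76 mm by 85 mm) begins 54 mm behind the grasp point. The pads swing forward as they close: fully open they stand 13 mm farther back than shut.
Start: joints at [-72.995, 15.808, 86.224, -0, 77.962, -6.933], TCP at [0.233, -0.526, 0.231] pointing down, gripper open.
Joint ranges: [-165.64, 165.64], [-43.16, 119.46], [12.63, 154.43], [-67.54, 247.53], [6.08, 155.33], [-154.97, 154.97]. Speed limits (degrees/s): [147.25, 147.25, 180, 180, 180, 180].

### API

Orientations are given as [roll, pitch, yaw] about the fixed x, y, z axes, in that order (R = Rz(yaw) Ry(pitch) Rx(roll)).
In Python, from station import manip, eyes, ticket, finder gives the robot as it stands.
- The arm moves only by the tool send_rows, never from a script. Its argument "moves" is a list that holds one entry, the list of rows, each a list of 7 numbers: the shift along the tool's x, y, z scaled (see below), then the turn, a rotation vector about the tool's x, y, z scaled (see below), then the opening, from 0 (shut) to 1 (fully open). In form: [[[dx, dy, dz, ax, ay, az, gripper], ...]]. A call has 1 to 12 rows; each row is the pose to reach, as a shift and turn from the pose commanded when the call began, along the tool's axes at that moment, turning the shorter way round; what a row does not reach only later rows make up. The controller multiplies each number of a shift by 750 mm and each number of a turn by 180 degrees. A row lasts 1/8 s, in which the tool goes at most 62.5 mm and 10.7 degrees, less where a joint would pass 70% of its speed; a pose out of reach is approached as far as the arm can. A call with a number of a shift or a turn outside -1 to 1 is refused whole. A call with a gripper value outside its range is refused whole. The fingers move at their own pace and stop on an object; the grip force is fixed at half the most. Time passes only in rows, so rows that repeat a pose let the fingers close. It gives the time, the measured TCP pose, the force, the opening and the grip force at its end, in the units of the state.
- manip.get_obs(): the state, without advancing time (a new reading comes with each control period).
- eyes.get_image(name): name is "scene" or "top"; returns the picture (420x560x3 uint8, red, green, blue); there is no depth.
- eyes.get_calibration(name): a dict with "mtx" (3x3 intrinsics, pixels), "origin" and "rotation" of the camera in the world. Camera axes: x right, y up, looking along -z (the intrinsics and any distortion apply to the point x, -y, -z); pixel columns grow to the right and rows downward; lengths in m; the calibration is good to about 2 mm. A picture is of the moment at which its call begins. get_calibration takes no time and is no camera call.
- ticket.job_done(): hands the job in; it is judged then, once.
Trained networks look in the newest picture that a camera, given by its name, has taken for a name from the list of things; names that differ only in an ending like _2 or _b are one class to them, and where a whole thing is asked for, a point or a joint stands for the part that bears it (a point fixed in the world has none). Each returns a list of dicts, best first, with "p" (0 to 1); they miss things now and then, are a little off and sometimes report something else, mostly with a low value. They report only what shows in the picture. A call takes as long as a camera call.
- finder.spot_in(camera, label): "position" ([x, y, z] in m, in world coordinates, good to about 4 mm: the middle of the surface that is visible of it).
The state is a dict: "t": time; "joint_positions": joint angles; "joint_velocities": joint speeds; "effort": joint torques, N m; "tool_pos": TCP position; "tool_rot": TCP orientation; "ft_force": force on the tool from outside, world axes, zero at the start; "torque": the same for the moment, N m; "grip_width": finger opening in m; "grasp_force": force on a finger pad.
Only numpy, scipy, OpenCV 4.12 (cv2) and the standard library are available. Lean on these libraries where they do the work, as an engineer would, in place of code of your own. Each camera call takes 0.05 s, during which the arm holds its last target. There are 200 camera calls.

## Working session

There is one attempt and no reset: what is moved stays moved. The work goes in short steps, Python scripts to look and compute and a tool call to move; the robot and the scene stay as the last step left them, time stands still between calls to the robot, and variables do not carry over. Pictures are saved under pics/ and viewed, at most 10 in all, crops included, and the job is handed in when it is done.

Besides the shell and the picture viewer there is one more tool, called after "Call:" as name(argument=value, ...), one argument or row to a line, values as JSON. send_rows: Moves the arm, as the interface text tells. Shifts and turns lie within -1 to 1; 1 stands for 750 mm of shift or 180 degrees of turn. Its arguments: {"type":"object","properties":{"moves":{"type":"array","items":{"type":"array","items":{"type":"array","items":{"type":"number","minimum":-1,"maximum":1}}}}},"required":["moves"]}

```bash
mkdir -p pics; ls; python3 - <<'E'
from station import manip, eyes, ticket, finder
import cv2,numpy as np
for n in("scene","top"):
    im=eyes.get_image(n); cv2.imwrite(f"pics/{n}0.png",cv2.cvtColor(im,cv2.COLOR_RGB2BGR))
    c=eyes.get_calibration(n); print(n,c)
    for l in ["indexer","apron","guide","tab","sample_ring","blank","boss_cap","tray","end_cap","bottle","cell","beaker","peg0","pocket0"]:
        print(l,[(np.round(d["position"],3).tolist(),round(d["p"],2)) for d in finder.spot_in(n,l)][:5])
print(manip.get_obs(),manip.grip_depth)
E
```

```text
pics
scene {'mtx': array([[537.79641356,   0.        , 272.02031482],
       [  0.        , 537.79641356, 211.39428484],
       [  0.        ,   0.        ,   1.        ]]), 'origin': array([1.27243953, 0.61748989, 0.73428758]), 'rotation': array([ 55.87985465,   1.2211211 , 131.96386579])}
indexer [([0.577, 0.132, 0.036], 0.67)]
apron [([0.575, 0.122, 0.032], 0.86)]
guide [([0.574, 0.128, 0.031], 0.98)]
tab [([0.567, 0.08, 0.099], 0.82)]
sample_ring []
blank [([0.577, 0.125, 0.034], 0.17)]
boss_cap [([0.636, 0.098, 0.045], 0.78), ([0.487, 0.259, 0.087], 0.3), ([0.571, 0.124, 0.061], 0.19)]
tray []
end_cap [([0.529, -0.292, 0.015], 0.51), ([0.577, 0.123, 0.058], 0.31)]
bottle [([0.685, -0.036, 0.075], 0.6), ([0.487, 0.26, 0.085], 0.56), ([0.578, 0.13, 0.032], 0.39)]
cell [([0.683, -0.037, 0.076], 0.83)]
beaker [([0.732, 0.156, 0.061], 0.75)]
peg0 [([0.573, 0.123, 0.062], 0.78), ([0.577, 0.122, 0.031], 0.33)]
pocket0 [([0.572, 0.127, 0.056], 0.92)]
top {'mtx': array([[477.0013616 ,   0.        , 283.48731543],
       [  0.        , 477.0013616 , 206.06673135],
       [  0.        ,   
[... 873 characters left out ...]
]
{'t': 1.5, 'joint_positions': array([-7.29947509e+01,  1.58090667e+01,  8.62243062e+01, -1.31277030e-03,
        7.79628386e+01, -6.93296155e+00]), 'joint_velocities': array([ 0.02581056,  0.01799583, -0.02326491, -0.11590556, -0.0606585 ,
        0.00700082]), 'effort': array([ 9.56136901e-04, -4.16652775e+01, -2.46094823e+01, -1.56106289e-04,
        2.18874097e-04,  7.77519318e-06]), 'tool_pos': array([ 0.23330227, -0.52557735,  0.23131723]), 'tool_rot': array([1.79996394e+02, 1.73184156e-03, 2.39384843e+01]), 'ft_force': array([ 0.56588812, -0.9818278 ,  0.52169057]), 'torque': array([ 0.07318542,  0.11263448, -0.0147751 ]), 'grasp_force': 0.0, 'grip_width': 0.08501537602262631} 0.0187
```

View pics/top0.png

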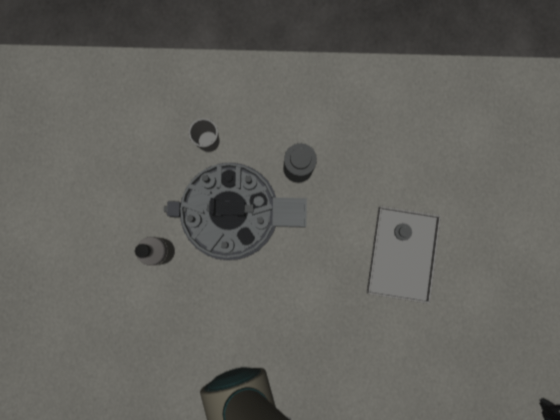

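View pics/scene0.png

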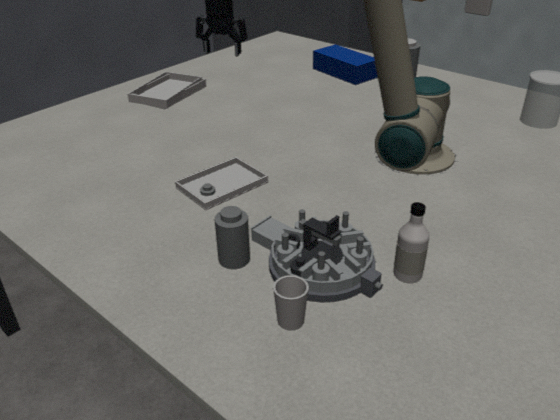

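The top view shows the indexer at (228,211) with its apron to the right (world -y), the ring at about (259,201), the tray at (403,254) and the cap at (403,231). I'll zoom in next.

```bash
cat > h.py <<'E'
import numpy as np,cv2
from scipy.spatial.transform import Rotation as R
from station import manip, eyes, ticket, finder
C={n:eyes.get_calibration(n) for n in("scene","top")}
def proj(n,P):
    c=C[n]; q=(np.atleast_2d(P)-c["origin"])@R.from_euler("xyz",c["rotation"],degrees=True).as_matrix()
    q=q*[1,-1,-1]; u=q@c["mtx"].T; return u[:,:2]/u[:,2:]
def ray(n,uv,z):
    c=C[n]; d=np.linalg.inv(c["mtx"])@[uv[0],uv[1],1]; d=R.from_euler("xyz",c["rotation"],degrees=True).as_matrix()@(d*[1,-1,-1])
    return c["origin"]+d*(z-c["origin"][2])/d[2]
def crop(im,x0,y0,w,h,s,name):
    k=cv2.resize(im[y0:y0+h,x0:x0+w],None,fx=s,fy=s,interpolation=cv2.INTER_CUBIC)
    k=np.clip(255*(k/255.)**.6*1.2,0,255).astype(np.uint8)
    cv2.imwrite(name,cv2.cvtColor(k,cv2.COLOR_RGB2BGR))
E
python3 - <<'E'
from h import *
a=cv2.cvtColor(cv2.imread("pics/top0.png"),4);b=cv2.cvtColor(cv2.imread("pics/scene0.png"),4)
import numpy as np
A=np.zeros((600,800,3),np.uint8)
crop(a,155,145,160,120,5,"pics/t1.png"); crop(b,230,190,160,120,5,"pics/s1.png")
E
```

```text
(no output)
```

View pics/t1.png

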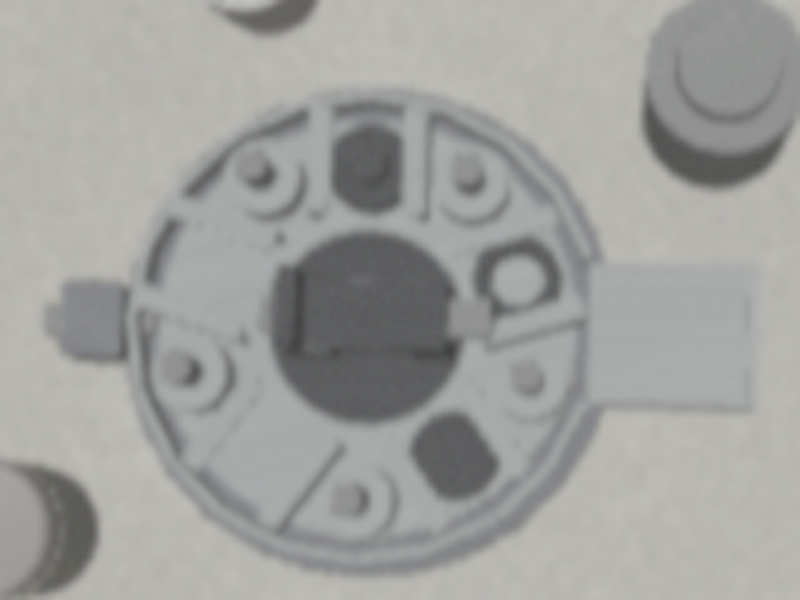

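View pics/s1.png

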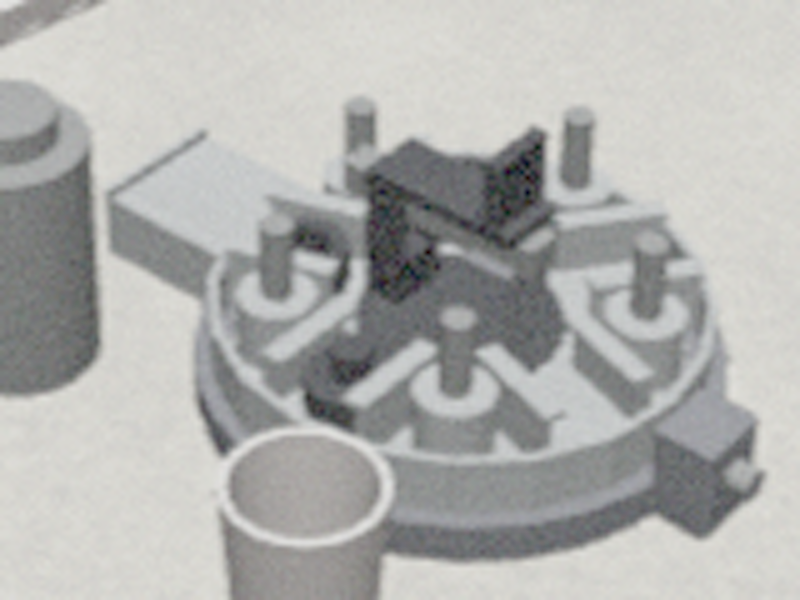

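The ring is in pocket 0, about 18° CCW of the outlet. The boss cap is in pocket 1 and the blank in pocket 4. I'll fit the pose next.

```bash
cat > fit.py <<'E'
from h import *
from scipy.optimize import least_squares
tp=np.array([(528,378),(468,172),(260,167),(182,370),(350,500)])  # placeholder order, matched by angle
sp=np.array([(360,105),(578,118),(652,243),(459,318),(276,225)])
src=lambda p,x0,y0:(np.array(p)+.5)/5-.5+[x0,y0]
tp=src(tp,155,145); sp=src(sp,230,190)
tc=src([(757,268),(750,408)],155,145); sc=src([(110,192),(205,133)],230,190)
hc=src([(63,283),(125,283),(125,358)],155,145)
def I2W(p,P): c,s=np.cos(p[2]),np.sin(p[2]); P=np.atleast_2d(P).astype(float); return np.c_[p[0]+c*P[:,0]-s*P[:,1],p[1]+s*P[:,0]+c*P[:,1],P[:,2]]
def pegs(phi): a=phi+np.radians(36+72*np.arange(5)); return np.c_[.078*np.cos(a),.078*np.sin(a),0*a+.096]
AP=[[.171,.032,.036],[.171,-.032,.036]]
def near(a,b): d=np.linalg.norm(a[:,None]-b[None],axis=2); return (a-b[d.argmin(1)]).ravel()
def res(p):
    W=I2W(p,pegs(p[3])); 
    sa=proj("scene",I2W(p,AP)); 
    return np.r_[near(proj("top",W),tp),near(proj("scene",W),sp),(proj("top",I2W(p,AP))-tc).ravel(),near(sa,sc)]
if __name__=="__main__":
    r=least_squares(res,[.556,.105,-1.57,.31],loss="soft_l1")
    p=r.x;print(p[:2],np.degrees(p[2:])); print(np.round(r.fun if 0 else res(p),1).reshape(-1,2).tolist())
    np.save("p.npy",p)
    # ring top hole and tab checks
    print("ring",proj("top",I2W(p,[[.0705*np.cos(p[3]),.0705*np.sin(p[3]),.052]])),src([[520,280]],155,145))
    print("tab",proj("scene",I2W(p,[[-.028,.017,.132],[-.028,-.017,.132]]))-[230,190])
    print("housing",proj("top",I2W(p,[[-.135,.017,.046],[-.107,.017,.046],[-.107,-.017,.046]])),hc)
    print("pegs",I2W(p,pegs(p[3])).round(4))
    # tray: rim corners & endcap
    for n,l in(("top","tray"),):pass
E
python3 fit.py
```

```text
[0.56078743 0.09551305] [-90.13231433  17.902948  ]
[[-0.1, -0.4], [-1.8, -0.4], [-1.3, -0.3], [-0.4, 0.2], [0.2, -0.3], [-0.2, -0.9], [-0.4, -0.8], [-0.2, -0.9], [-0.1, -1.4], [-0.1, -0.7], [-1.0, -0.5], [-0.0, -0.0], [-0.2, -0.7], [0.2, -1.3]]
ring [[258.33161402 200.4565036 ]] [[258.6 200.6]]
tab [[ 98.99233078  32.68702591]
 [109.46310054  25.07099512]]
housing [[166.94971522 200.86372644]
 [179.64798745 201.13897031]
 [179.0111628  216.46423682]] [[167.2 201.2]
 [179.6 201.2]
 [179.6 216.2]]
pegs [[0.6237 0.0494 0.096 ]
 [0.6241 0.1411 0.096 ]
 [0.537  0.1698 0.096 ]
 [0.4828 0.0958 0.096 ]
 [0.5364 0.0214 0.096 ]]
```

```bash
cat > mv.py <<'E'
# usage: mv.py x0,y0,z0,yaw0  x,y,z,yaw[,g] ...   start commanded pose, then world targets -> scaled rows
import sys,numpy as np
from scipy.spatial.transform import Rotation as R
f=lambda yaw:R.from_euler("xyz",[180,0,yaw],degrees=True)
s=[float(v) for v in sys.argv[1].split(",")]
for a in sys.argv[2:]:
    t=[float(v) for v in a.split(",")]
    d=f(s[3]).inv().apply(np.array(t[:3])-s[:3])/.75
    w=np.degrees((f(s[3]).inv()*f(t[3])).as_rotvec())/180
    print(np.round(d,4).tolist()+np.round(w,4).tolist(), "dist mm",round(750*np.linalg.norm(d)))
E
python3 mv.py .2333,-.5256,.2313,23.94 .4825,.0958,.22,0 .4825,.0958,.15,0 .4825,.0958,.069,0
python3 - <<'E'
from h import *
print("cell top",ray("top",(300.9,156.6),.118), ray("top",(297+3.5,158),.118))
im=cv2.cvtColor(cv2.imread("pics/top0.png"),cv2.COLOR_BGR2GRAY)[200:310,360:445]
im=cv2.GaussianBlur(im,(3,3),0)
_,b=cv2.threshold(im,0,255,cv2.THRESH_OTSU)
c=max(cv2.findContours(b,0,1)[0],key=cv2.contourArea); r=cv2.minAreaRect(c); print(r, b.mean())
for q in cv2.boxPoints(r): print(ray("top",q+[360,200],.022).round(4), ray("top",q+[360,200],.004).round(4))
print("tray ctr",ray("top",np.array(r[0])+[360,200],.012)); print("cap",ray("top",(403,231.5),.02))
E
```

```text
[0.6399, -0.6224, 0.0151, 0.0, -0.0, 0.133] dist mm 670
[0.6399, -0.6224, 0.1084, 0.0, -0.0, 0.133] dist mm 674
[0.6399, -0.6224, 0.2164, 0.0, -0.0, 0.133] dist mm 689
cell top [ 0.66898449 -0.0608721   0.118     ] [ 0.66599939 -0.06007842  0.118     ]
((42.0, 54.49999237060547), (108.99998474121094, 83.99998474121094), 90.0) 230.86363636363637
[ 0.5911 -0.2018  0.022 ] [ 0.5932 -0.205   0.004 ]
[ 0.5949 -0.3942  0.022 ] [ 0.597  -0.4006  0.004 ]
[ 0.3498 -0.3905  0.022 ] [ 0.3478 -0.3968  0.004 ]
[ 0.3468 -0.2023  0.022 ] [ 0.3448 -0.2055  0.004 ]
tray ctr [ 0.4693246  -0.29970817  0.012     ]
cap [ 0.52132936 -0.30020785  0.02      ]
```

Call:
send_rows(
  moves=[
    [[0.64,-0.6224,0.0151,0,0,0.133,0.5],[0.64,-0.6224,0.0151,0,0,0.133,0.5],[0.64,-0.6224,0.0151,0,0,0.133,0.5],[0.64,-0.6224,0.0151,0,0,0.133,0.5],[0.64,-0.6224,0.0151,0,0,0.133,0.5],[0.64,-0.6224,0.0151,0,0,0.133,0.5],[0.64,-0.6224,0.0151,0,0,0.133,0.5],[0.64,-0.6224,0.0151,0,0,0.133,0.5],[0.64,-0.6224,0.0151,0,0,0.133,0.5],[0.64,-0.6224,0.0151,0,0,0.133,0.5],[0.64,-0.6224,0.0151,0,0,0.133,0.5],[0.64,-0.6224,0.0151,0,0,0.133,0.5]],
  ],
)

```text
t: 3.0
tool_pos: [0.4835, 0.0985, 0.2198]
tool_rot: [-180.0, -0.0, 0.3]
ft_force: [-0.7, 0.0, -0.1]
grip_width: 0.043
grasp_force: 0.0
```

Call:
send_rows(
  moves=[
    [[0,0,0.06,0,0,0,0.5],[0,0,0.12,0,0,0,0.5],[0,0,0.165,0,0,0,0.5],[0,0,0.185,0,0,0,0.5],[0,0,0.2,0,0,0,0.5],[0,0,0.2,0,0,0,0.5],[0,0,0.2,0,0,0,0.5]],
  ],
)

```text
t: 3.88
tool_pos: [0.4832, 0.0956, 0.0707]
tool_rot: [180.0, -0.1, -0.0]
ft_force: [0.4, 0.2, 0.1]
grip_width: 0.0424
grasp_force: 0.0
```

Call:
send_rows(
  moves=[
    [[0,0,0,0,0,0,0],[0,0,0,0,0,0,0],[0,0,0,0,0,0,0],[0,0,0,0,0,0,0]],
  ],
)

```text
t: 4.38
tool_pos: [0.4831, 0.096, 0.0708]
tool_rot: [-180.0, -0.1, 0.0]
ft_force: [-1.0, -0.0, 5.0]
grip_width: 0.0122
grasp_force: 58.5
```

Call:
send_rows(
  moves=[
    [[0,-0.0054,0,0,0,0.0167,0],[0.0006,-0.0109,0,0,0,0.0333,0],[0.0013,-0.0163,0,0,0,0.05,0],[0.0023,-0.0216,0,0,0,0.0667,0],[0.0035,-0.0269,0,0,0,0.0833,0],[0.005,-0.032,0,0,0,0.0995,0],[0.005,-0.032,0,0,0,0.0995,0],[0.005,-0.032,0,0,0,0.0995,0]],
  ],
)

```text
t: 5.38
tool_pos: [0.4869, 0.1201, 0.0708]
tool_rot: [-180.0, -0.1, -17.9]
ft_force: [-2.1, 0.2, 6.6]
grip_width: 0.0119
grasp_force: 58.8
```

Now I'll open, lift and check.

Call:
send_rows(
  moves=[
    [[0,0,0,0,0,0,0.5],[0,0,0,0,0,0,0.5],[0,0,-0.04,0,0,0,0.5],[0,0,-0.1,0,0,0,0.5],[0,0,-0.18,0,0,0,0.3],[-0.08,-0.01,-0.2,0,0,0,0],[-0.16,-0.02,-0.2,0,0,0,0],[-0.16,-0.02,-0.2,0,0,0,0]],
  ],
)

```text
t: 6.38
tool_pos: [0.3726, 0.1718, 0.2199]
tool_rot: [180.0, 0.1, -17.7]
ft_force: [0.4, -0.3, -0.5]
grip_width: 0.0002
grasp_force: 0.0
```

```bash
python3 - <<'E'
from h import *
im=eyes.get_image("top"); crop(im,155,145,160,120,5,"pics/t2.png")
o=manip.get_obs();print(o["tool_pos"],o["tool_rot"],o["grip_width"])
E
```

```text
[0.37529007 0.1713978  0.22013503] [-1.79992951e+02 -4.09068762e-02 -1.77701331e+01] 0.00010993601936836798
```

View pics/t2.png

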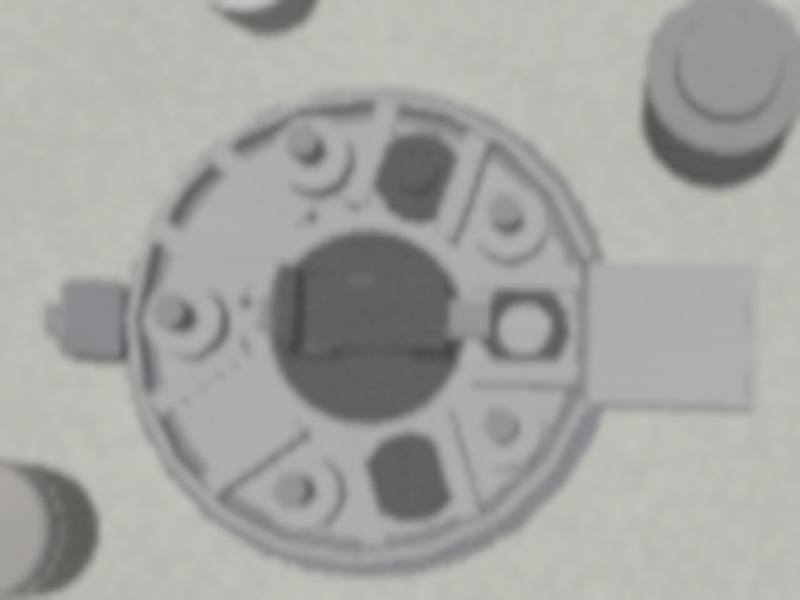

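Pocket 0 with the ring (525,325) now faces the outlet and the apron. I'll verify the angle from the peg tops.

```bash
python3 - <<'E'
import fit; from fit import *
p=np.load("p.npy"); t=src([(508,215),(305,146),(176,315),(293,490),(502,427)],155,145)
r=least_squares(lambda q:near(proj("top",I2W([q[0],q[1],p[2]],pegs(q[2]))),t),[p[0],p[1],0],loss="soft_l1");print(r.x[:2],np.degrees(r.x[2]))
E
python3 mv.py .3732,.1712,.2208,-17.93 .561,.185,.22,-90 .561,.16,.112,-90 .561,.136,.112,-90 .561,.0745,.112,-90
```

```text
[0.55979886 0.09453305] 0.09040232240127594
[0.2326, -0.0946, 0.0011, 0.0, -0.0, 0.4004] dist mm 188
[0.2428, -0.0629, 0.1451, 0.0, -0.0, 0.4004] dist mm 217
[0.2527, -0.0324, 0.1451, 0.0, -0.0, 0.4004] dist mm 220
[0.2779, 0.0456, 0.1451, 0.0, -0.0, 0.4004] dist mm 238
```

```bash
python3 mv.py .3732,.1712,.2208,-17.93 .561,.175,.2,90; python3 mv.py .561,.175,.2,90 .561,.165,.112,90 .561,.14,.112,90 .561,.074,.112,90
```

```text
[0.2367, -0.0819, 0.0277, 0.0, 0.0, -0.5996] dist mm 189
[-0.0133, -0.0, 0.1173, 0.0, 0.0, 0.0] dist mm 89
[-0.0467, -0.0, 0.1173, 0.0, 0.0, 0.0] dist mm 95
[-0.1347, 0.0, 0.1173, 0.0, 0.0, 0.0] dist mm 134
```

Call:
send_rows(
  moves=[
    [[0.2367,-0.0819,0.0277,0,0,-0.5996,0],[0.2367,-0.0819,0.0277,0,0,-0.5996,0],[0.2367,-0.0819,0.0277,0,0,-0.5996,0],[0.2367,-0.0819,0.0277,0,0,-0.5996,0],[0.2367,-0.0819,0.0277,0,0,-0.5996,0],[0.2367,-0.0819,0.0277,0,0,-0.5996,0],[0.2367,-0.0819,0.0277,0,0,-0.5996,0],[0.2367,-0.0819,0.0277,0,0,-0.5996,0],[0.2367,-0.0819,0.0277,0,0,-0.5996,0],[0.2367,-0.0819,0.0277,0,0,-0.5996,0],[0.2367,-0.0819,0.0277,0,0,-0.5996,0],[0.2367,-0.0819,0.0277,0,0,-0.5996,0]],
  ],
)

```text
t: 7.92
tool_pos: [0.5653, 0.1744, 0.1987]
tool_rot: [-180.0, 0.0, 89.8]
ft_force: [-0.0, -0.2, -0.3]
grip_width: -0.0001
grasp_force: 0.0
```

Call:
send_rows(
  moves=[
    [[0,0,0.05,0,0,0,0],[0,0,0.1,0,0,0,0],[-0.0133,0,0.1173,0,0,0,0],[-0.03,0,0.1173,0,0,0,0],[-0.0467,0,0.1173,0,0,0,0],[-0.0467,0,0.1173,0,0,0,0]],
  ],
)

```text
t: 8.68
tool_pos: [0.5657, 0.1386, 0.1127]
tool_rot: [179.8, -0.0, 89.9]
ft_force: [0.2, 0.4, -0.0]
grip_width: -0.0
grasp_force: 0.0
```

Call:
send_rows(
  moves=[
    [[-0.004,-0.006,0,0,0,0,0],[-0.012,-0.006,0,0,0,0,0],[-0.02,-0.006,0,0,0,0,0],[-0.029,-0.006,0,0,0,0,0],[-0.038,-0.006,0,0,0,0,0],[-0.047,-0.006,0,0,0,0,0],[-0.056,-0.006,0,0,0,0,0],[-0.064,-0.006,0,0,0,0,0],[-0.072,-0.006,0,0,0,0,0],[-0.079,-0.006,0,0,0,0,0],[-0.084,-0.006,0,0,0,0,0],[-0.084,-0.006,0,0,0,0,0]],
  ],
)

```text
t: 10.18
tool_pos: [0.5597, 0.078, 0.1114]
tool_rot: [-180.0, -0.2, 90.0]
ft_force: [-2.4, 7.3, 3.5]
grip_width: -0.0003
grasp_force: 3.7
```

Call:
send_rows(
  moves=[
    [[-0.003,0,0,0,0,0,0],[-0.006,0,0,0,0,0,0],[-0.007,0,0,0,0,0,0],[-0.007,0,0,0,0,0,0],[-0.007,0,0,0,0,0,0]],
  ],
)

```text
t: 10.8
tool_pos: [0.5597, 0.0749, 0.1115]
tool_rot: [-180.0, -0.4, 89.9]
ft_force: [-1.7, 11.6, 3.3]
grip_width: -0.0004
grasp_force: 6.1
```

Call:
send_rows(
  moves=[
    [[-0.003,0,0,0,0,0,0],[-0.003,0,0,0,0,0,0],[-0.003,0,0,0,0,0,0]],
  ],
)

```text
t: 11.18
tool_pos: [0.5597, 0.0748, 0.1115]
tool_rot: [-180.0, -0.6, 89.9]
ft_force: [-1.4, 17.8, 3.3]
grip_width: -0.0
grasp_force: 8.9
```

The tab is at its stop: the force is rising with no further motion. I'll retreat and look.

Call:
send_rows(
  moves=[
    [[0.015,0,0,0,0,0,0],[0.03,0,0,0,0,0,0],[0.045,0,0,0,0,0,0],[0.06,0,0,0,0,0,0],[0.075,0,0,0,0,0,0],[0.09,0,0,0,0,0,0],[0.105,0,0,0,0,0,0],[0.12,0,-0.04,0,0,0,0.3],[0.12,0,-0.11,0,0,0,0.6],[0.12,0,-0.14,0,0,0,0.8],[0.12,0,-0.14,0,0,0,0.8]],
  ],
)

```text
t: 12.55
tool_pos: [0.5617, 0.1593, 0.2181]
tool_rot: [179.7, 0.0, 90.0]
ft_force: [1.0, -0.2, -0.0]
grip_width: 0.0686
grasp_force: 0.0
```

```bash
python3 - <<'E'
from h import *
im=eyes.get_image("top"); im2=eyes.get_image("scene")
a=im[160:280,200:320]; b=im2[190:310,220:340]
crop(np.hstack([a,b]),0,0,240,120,3.3,"pics/b3.png")
for n in("top","scene"):
  for l in("sample_ring","tab"): print(n,l,[(np.round(d["position"],3).tolist(),round(d["p"],2)) for d in finder.spot_in(n,l)][:3])
o=manip.get_obs();print(o["t"],o["tool_pos"],o["tool_rot"],o["grip_width"])
E
```

```text
top sample_ring [([0.562, -0.022, 0.051], 0.68)]
top tab [([0.559, 0.107, 0.043], 0.74), ([0.558, 0.092, 0.096], 0.58)]
scene sample_ring [([0.566, -0.024, 0.042], 0.49)]
scene tab [([0.572, 0.082, 0.099], 0.9)]
12.85 [0.55937937 0.15906435 0.21453716] [-1.79828471e+02  4.40950220e-02  9.00064206e+01] 0.06831302990272128
```

View pics/b3.png

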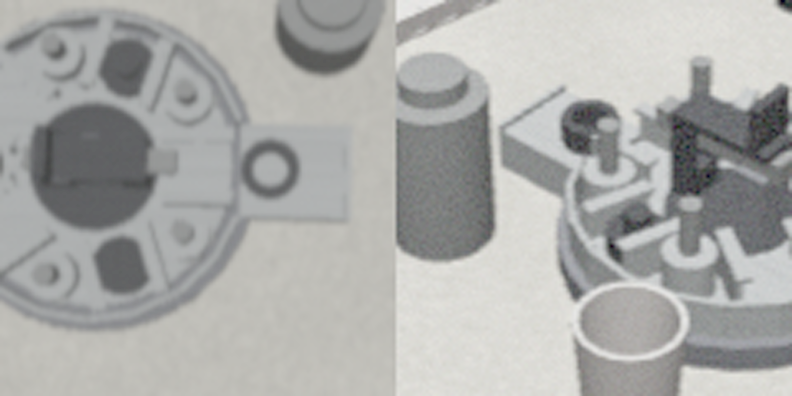

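The ring sits on the apron, at top pixel ≈(281.8,211) and scene pixel ≈(278,226). The ejector is back at rest. I'll triangulate the ring's position.

```bash
python3 - <<'E'
from h import *
from scipy.optimize import least_squares
ur=np.array([281.6,210.8]); us=np.array([278.,225.8])
r=least_squares(lambda P:np.r_[proj("top",P)[0]-ur,proj("scene",P)[0]-us],[.56,-.03,.05]);print(r.x,r.fun)
print(ray("top",ur,.051))
q=np.array([(379,207),(438,216),(428,300),(368,293)])
t=np.array([ray("top",k,.022) for k in q]);print(t.round(3),t.mean(0),np.linalg.norm(t-np.roll(t,1,0),axis=1))
E
python3 mv.py .5597,.1597,.2165,90 .561,-.027,.2165,90 .561,-.027,.11,90 .561,-.027,.034,90
```

```text
[ 0.56108502 -0.02373829  0.04709654] [ 0.14627079 -0.11594932  0.18438     0.01135599]
[ 0.56047756 -0.02337521  0.051     ]
[[ 0.576 -0.245  0.022]
 [ 0.558 -0.38   0.022]
 [ 0.369 -0.355  0.022]
 [ 0.382 -0.22   0.022]] [ 0.47133215 -0.30002276  0.022     ] [0.19526558 0.13591982 0.19059938 0.13527712]
[-0.2489, 0.0017, 0.0, 0.0, 0.0, 0.0] dist mm 187
[-0.2489, 0.0017, 0.142, 0.0, 0.0, 0.0] dist mm 215
[-0.2489, 0.0017, 0.2433, 0.0, 0.0, 0.0] dist mm 261
```

Call:
send_rows(
  moves=[
    [[-0.08,0.0017,0,0,0,0,0.8],[-0.16,0.0017,0,0,0,0,0.8],[-0.22,0.0017,0,0,0,0,0.8],[-0.2463,0.0017,0.05,0,0,0,0.8],[-0.2463,0.0017,0.12,0,0,0,0.8],[-0.2463,0.0017,0.16,0,0,0,0.8],[-0.2463,0.0017,0.18,0,0,0,0.8],[-0.2463,0.0017,0.18,0,0,0,0.8]],
  ],
)

```text
t: 13.85
tool_pos: [0.5609, -0.0253, 0.0803]
tool_rot: [-179.9, -0.0, 90.0]
ft_force: [-0.4, -0.5, -0.0]
grip_width: 0.0683
grasp_force: 0.0
```

Call:
send_rows(
  moves=[
    [[0,0,0.03,0,0,0,0.8],[0,0,0.05,0,0,0,0.8],[0,0,0.061,0,0,0,0.8],[0,0,0.061,0,0,0,0.8],[0,0,0.061,0,0,0,0.4],[0,0,0.061,0,0,0,0.2],[0,0,0.061,0,0,0,0.2],[0,0,0.061,0,0,0,0.2]],
  ],
)

```text
t: 14.85
tool_pos: [0.562, -0.0255, 0.0367]
tool_rot: [179.9, 0.0, 90.0]
ft_force: [-1.3, 0.4, 4.9]
grip_width: 0.0376
grasp_force: 59.6
```

Call:
send_rows(
  moves=[
    [[0,0,-0.015,0,0,0,0.2],[0,0,-0.05,0,0,0,0.2],[0,0,-0.09,0,0,0,0.2],[-0.04,-0.018,-0.1,0,0,0,0.2],[-0.09,-0.04,-0.1,0,0,0,0.2],[-0.145,-0.064,-0.1,0,0,0,0.2],[-0.2,-0.088,-0.1,0,0,0,0.2],[-0.255,-0.112,-0.1,0,0,0,0.2],[-0.31,-0.137,-0.1,0,0,0,0.2],[-0.35,-0.154,-0.1,0,0,0,0.2],[-0.366,-0.1613,-0.1,0,0,0,0.2],[-0.366,-0.1613,-0.1,0,0,0,0.2]],
  ],
)

```text
t: 16.35
tool_pos: [0.4405, -0.3, 0.1106]
tool_rot: [180.0, -0.0, 89.9]
ft_force: [0.1, -0.7, -1.1]
grip_width: 0.0375
grasp_force: 60.3
```

```bash
python3 - <<'E'
from h import *
im=eyes.get_image("scene"); crop(im,160,130,160,120,5,"pics/s4.png")
o=manip.get_obs();print(o["t"],o["tool_pos"],o["tool_rot"],o["grip_width"],o["grasp_force"])
E
```

```text
16.4 [ 0.44069235 -0.29923299  0.11054151] [ 1.79986713e+02 -4.74973410e-02  8.99877541e+01] 0.03755577867726064 60.337586402893066
```

View pics/s4.png

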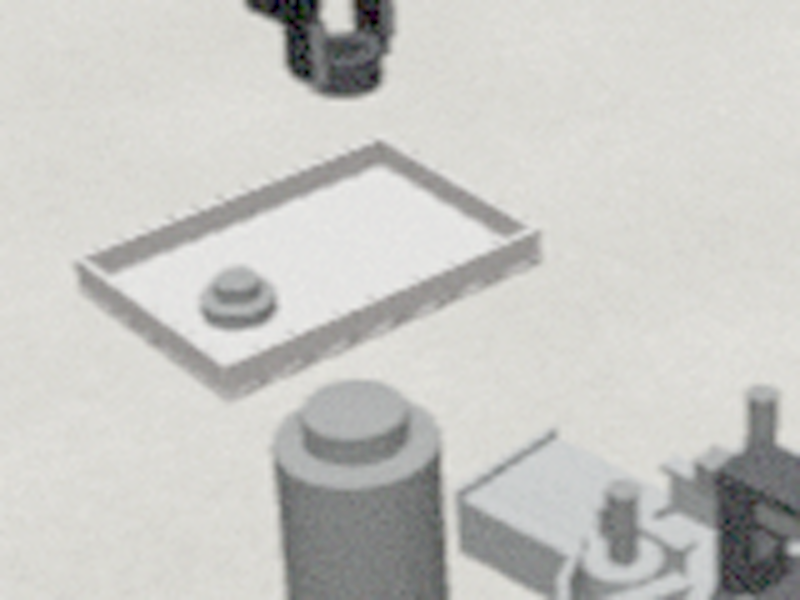

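The ring is held level at crop (343,70), above an empty stretch of tray floor. I'll lower it.

Call:
send_rows(
  moves=[
    [[0,0,0.04,0,0,0,0.2],[0,0,0.08,0,0,0,0.2],[0,0,0.11,0,0,0,0.2],[0,0,0.123,0,0,0,0.2],[0,0,0.128,0,0,0,0.2],[0,0,0.131,0,0,0,0.2],[0,0,0.133,0,0,0,0.2],[0,0,0.133,0,0,0,0.2]],
  ],
)

```text
t: 17.4
tool_pos: [0.4408, -0.3001, 0.0111]
tool_rot: [180.0, 0.0, 90.0]
ft_force: [-0.0, 0.1, -1.7]
grip_width: 0.038
grasp_force: 60.3
```

Call:
send_rows(
  moves=[
    [[0,0,0.001,0,0,0,0.2],[0,0,0.002,0,0,0,0.2],[0,0,0.002,0,0,0,0.2],[0,0,0.002,0,0,0,0.2]],
  ],
)

```text
t: 17.9
tool_pos: [0.4407, -0.3001, 0.0097]
tool_rot: [180.0, 0.0, 90.0]
ft_force: [-0.8, -0.5, 5.1]
grip_width: 0.0376
grasp_force: 60.9
```

Contact at the expected height, so I'll release and lift.

Call:
send_rows(
  moves=[
    [[0,0,0,0,0,0,0.55],[0,0,0,0,0,0,0.6],[0,0,0,0,0,0,0.6],[0,0,-0.01,0,0,0,0.6],[0,0,-0.04,0,0,0,0.6],[0,0,-0.1,0,0,0,0.6],[0,0,-0.18,0,0,0,0.6],[-0.1,-0.15,-0.25,0,0,0,0.6],[-0.1,-0.2,-0.25,0,0,0,0.6],[-0.1,-0.2,-0.25,0,0,0,0.6]],
  ],
)

```text
t: 19.15
tool_pos: [0.2889, -0.3756, 0.1982]
tool_rot: [180.0, 0.1, 90.0]
ft_force: [1.4, -0.4, 0.6]
grip_width: 0.0511
grasp_force: 0.0
```

```bash
python3 - <<'E'
from h import *
a=eyes.get_image("top")[150:310,155:445]; b=eyes.get_image("scene")[140:300,150:440]
crop(np.vstack([a,b]),0,0,290,320,1.87,"pics/f.png")
E
```

```text
(no output)
```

View pics/f.png

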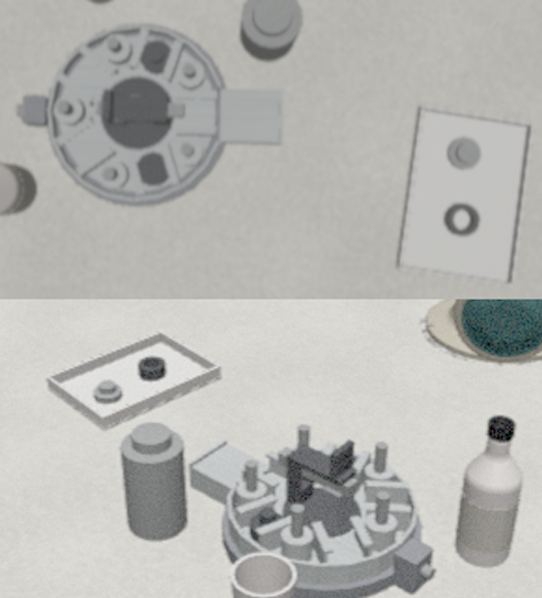

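The ring lies flat in the tray at (461,219), next to the cap at (464,153). The turntable is clicked in, the ejector is back at rest and the bystanders haven't moved.

```bash
python3 -c "
from station import ticket
print(ticket.job_done())"
```

```text
the job is handed in; nothing more can be done
None
```

I ejected the ring and laid it flat in the tray beside the end cap, with the turntable clicked in and the ejector back at rest; the job is handed in, but no verdict was returned.

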